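# Get the cooker whistle out from behind the cup and the pepper mill

### The arm

A 6-joint arm with a two-finger parallel gripper is mounted at the origin on the work surface. World frame = base frame: x ahead of the robot, y to its left, z up, the work surface at z = 0. Lengths are in m, angles in rad, forces in N, time in s.
With the tool pointing down it reaches from about 0.275 to 0.825 m from the base axis. Payload 5.2 kg.
Tool frame: the origin (TCP) lies midway between the tips of the shut fingers; the grasp point (between the pads) lies 19 mm behind it; z points along the fingers, y is the line along which they close (so a half turn about z gives the same grasp; the last joint's range is limited). The gripper opens to 93 mm and grips with 3 to 60 N. Pads are 15 mm wide; open, the fingers measure 128 mm over their backs; the gripper's body (75 mm by 188 mm) begins 65 mm behind the grasp point.
Start: joints at [-1.432, 0.259, 1.535, -0, 1.348, -0.203], TCP at [0.184, -0.518, 0.219] pointing down, gripper open.
Joint ranges: [-3.14, 3.14], [-0.91, 2.08], [0.19, 2.58], [-1.22, 4.36], [0.22, 2.71], [-3.12, 3.12]. Speed limits (rad/s): [2.57, 2.57, 3.14, 3.14, 3.14, 3.14].

### API

Orientations are given as a unit quaternion [w, x, y, z].
In Python, from workcell import robot, hand, kin, vision, order, cut_out, tip_of gives the robot as it stands. Calls block until the motion is done:
- robot.reach(position, orientation): joint-space move of the TCP to a pose.
- robot.servo_line(position, rotation=None, rate=0.15): straight line of the TCP; rotation=None keeps the orientation; rate is the mean speed in m/s.
- robot.move_j(angles): joint-space move.
- hand.gripper_open() and hand.close_gripper(squeeze=None): open the fingers fully, or close them until they stop; squeeze is the grip in N (None keeps the last).
- robot.dwell(seconds).
- kin.solve_ik(position, orientation): joint angles nearest the present ones, or None.
- robot.get_state(): the state.
- vision.snapshot(name): name is "scene" or "side" or "wrist"; returns (picture, depth): 420x560x3 uint8, blue, green, red; 420x560 float32, m along the optical axis (not along the pixel's ray), 0 where there is no reading.
- vision.camera_params(name): a dict with "intrinsics" (3x3 intrinsics, pixels), "position" and "rotation" of the camera in the world. Camera axes: x right, y up, looking along -z (the intrinsics and any distortion apply to the point x, -y, -z); pixel columns grow to the right and rows downward; lengths in m; the calibration is good to about 2 mm. A picture is of the moment at which its call begins: read the wrist's pose just before it. camera_params takes no time and is no camera call; for the wrist camera it gives the pose at the moment of the call.
A pose or a line that the arm cannot do raises robot.IKError and nothing moves.
- order.finish_job(): hands the job in; it is judged then, once.
Trained networks look in the newest picture that a camera, given by its name, has taken for a name from the list of things; names that differ only in an ending like _2 or _b are one class to them, and where a whole thing is asked for, a point or a joint stands for the part that bears it (a point fixed in the world has none). Each returns a list of dicts, best first, with "p" (0 to 1); they miss things now and then, are a little off and sometimes report something else, mostly with a low value. They report only what shows in the picture. A call takes as long as a camera call.
- cut_out(camera, target): "region" (420x560 bool, what is visible of it).
- tip_of(camera, target): "at" ([x, y, z] in m, in world coordinates, good to about 4 mm: a listed point, or the origin of a listed thing).
The state is a dict: "time_s": time; "q": joint angles; "dq": joint speeds; "joint_efforts": joint torques, N m; "eef_pos": TCP position; "tcp_rot": TCP orientation; "force": force on the tool from outside, world axes, zero at the start; "moment": the same for the moment, N m; "grip_width": finger opening in m; "gripper_force": force on a finger pad.
Only numpy, scipy, OpenCV 4.12 (cv2) and the standard library are available. Lean on these libraries where they do the work, as an engineer would, in place of code of your own. Each camera call takes 0.05 s, during which the arm holds its last target. There are 200 camera calls.

### The job

Clear the cup and the pepper mill out of the blue storage box and stand both on the wooden chopping board, leaving the cooker whistle behind them where it is until both are there. Then take the whistle out and stand it upright in the round vent collar in the middle of the pressure cooker lid, and only after that put the cup and the mill back in the box, upright, each on the very spot where it stood at the start (to about a centimetre). Do not disturb the mug, the little salt dish or the wooden spatula.

Things in the scene. Friction and masses are not known exactly. Their poses are not given: they have to be found in the camera images.
- box: Blue plastic open-topped storage box, fixed, 260 (its x) x 170 (its y) x 45 mm high, walls 5 mm, inner floor 5 mm above the counter. Origin: centre of its underside; z up. Its -x end faces roughly towards the robot. The cup and the mill stand in it one behind the other on its long middle line (either may be the front one; about 75 mm apart), the whistle stands behind both, near the +x end, about 65 mm behind the nearer one.
- cup: White ceramic cup without handle, open at the top, 95 mm tall, widening evenly from 51 mm diameter at the foot to 64 mm at the rim, wall 4 mm, 220 g or so, loose, standing in the box. Origin: centre of its underside; z up. Rotationally symmetric.
- mill: Dark wooden pepper mill, 138 mm tall, loose, standing in the box, 250 g or so. Origin: centre of its underside; z up. Round: 58 mm diameter from 0 to 40 mm height, straight waist of 44 mm diameter from 52 to 102 mm height, head of 52 mm diameter from 110 to 128 mm, narrowing to the top.
- whistle: Stainless steel cooker whistle (weight valve), 66 mm tall, loose, standing at the back of the box, 110 g or so. Origin: centre of its underside; z up. Round: flange 38 mm diameter for the lowest 6 mm, straight body of 34 mm diameter from 9 to 48 mm height, thin neck, small cap of 26 mm diameter at the top.
- lid: Stainless steel pressure cooker lid lying on the counter, fixed, 190 mm diameter, 10 mm high at its edge and 20 mm in the middle, with two black ear handles reaching 125 mm from the centre along its +x and -x. Origin: centre of its underside; z up. A round dark steel collar, 60 mm outer and 54 mm inner diameter, stands in the middle; its inner floor is 22 mm and its rim 28 mm above the counter.
- vent (a point): The spot for the whistle: centre of the inner floor of the collar in the middle of the lid, 22 mm above the counter; the collar's rim stands 6 mm higher. Turns with the lid.
- board: Wooden chopping board lying on the counter, fixed, 240 (its x) x 170 (its y) x 18 mm thick. Origin: centre of its underside; z up; its top is 18 mm above the counter. The side area for the cup and the mill.
- mug: Bystander: blue ceramic mug with handle (reaching 77 mm from its axis), 80 mm diameter, 85 mm tall, loose. Origin: centre of its underside.
- dish: Bystander: small open terracotta salt dish, 80 mm diameter, 40 mm tall, loose. Origin: centre of its underside.
- spatula: Bystander: wooden spatula, 240 mm long, lying flat on the counter beyond the work, loose. Its x axis runs along it.

How it is judged:
On the way, in this order (a step that is already met when the one before it is completed fails the run):
1. cup and mill both stand released on the chopping board, the whistle still where it was (x of cup in the frame of board between -0.115 and 0.115 m and y of cup in the frame of board between -0.08 and 0.08 m and z of cup in the frame of board between 0.012 and 0.024 m and contact force between the fingers and cup below 0.3 N and linear speed of each of cup, mill below 0.03 m/s and angle between each of cup, mill's own z axis and vertical below 0.12 rad and x of mill in the frame of board between -0.115 and 0.115 m and y of mill in the frame of board between -0.08 and 0.08 m and z of mill in the frame of board between 0.012 and 0.024 m and contact force between the fingers and mill below 0.3 N and distance of whistle from where it was at the start of the episode below 0.02 m), for 0.2 s.
2. the whistle stands released in the vent collar of the lid, cup and mill still on the board (horizontal distance between whistle and vent below 0.012 m and z of whistle in the frame of vent between -0.005 and 0.005 m and contact force between the fingers and whistle below 0.3 N and linear speed of each of whistle, cup, mill below 0.03 m/s and angle between each of whistle, cup, mill's own z axis and vertical below 0.12 rad and x of cup in the frame of board between -0.115 and 0.115 m and y of cup in the frame of board between -0.08 and 0.08 m and z of cup in the frame of board between 0.012 and 0.024 m and contact force between the fingers and cup below 0.3 N and x of mill in the frame of board between -0.115 and 0.115 m and y of mill in the frame of board between -0.08 and 0.08 m and z of mill in the frame of board between 0.012 and 0.024 m and contact force between the fingers and mill below 0.3 N), for 0.2 s.
At the end, for the whole second after the job is handed in: The whistle stands upright on the floor of the lid's vent collar (within 12 mm of its centre, 5 mm of its floor), the cup and the mill stand upright in the box, each within 15 mm of where it stood at the start; all upright within 0.12 rad, released and at rest (horizontal distance between whistle and vent below 0.012 m and z of whistle in the frame of vent between -0.005 and 0.005 m and contact force between the fingers and whistle below 0.3 N and linear speed of each of whistle, cup, mill below 0.03 m/s and angle between each of whistle, cup, mill's own z axis and vertical below 0.12 rad and distance of each of cup, mill from where it was at the start of the episode below 0.015 m); the robot touches nothing.
It fails at once if a bystander (mug) is shifted by more than 25 mm (distance of mug from where it was at the start of the episode above 0.025 m).
It fails at once if a bystander (dish) is shifted by more than 25 mm (distance of dish from where it was at the start of the episode above 0.025 m).
It fails at once if a bystander (spatula) is shifted by more than 25 mm (distance of spatula from where it was at the start of the episode above 0.025 m).
It also fails if it takes over 136 s, if anything falls off the work surface, if the arm or the gripper's body presses on something with over 40 N, if the wrist force passes 120 N, or if a joint passes its speed limit or range.

## Working session

There is one attempt and no reset: what is moved stays moved. The work goes in short steps, each a Python script; the robot and the scene stay as the last script left them, time stands still between calls to the robot, and variables do not carry over. Pictures are saved under pics/ and viewed, at most 14 in all, crops included, and the job is handed in when it is done.

```bash
ls; mkdir -p pics; cat > h.py <<'E'
import numpy as np, cv2
from workcell import robot, hand, kin, vision, order, cut_out, tip_of
def world(name, depth, mask=None, P=None):
    P=P or vision.camera_params(name); K=np.array(P["intrinsics"]); R=np.array(P["rotation"])
    if R.shape!=(3,3):
        from scipy.spatial.transform import Rotation
        R=Rotation.from_quat(np.roll(R,-1)).as_matrix()
    m=(depth>0) if mask is None else (mask&(depth>0))
    v,u=np.nonzero(m); d=depth[m]
    c=np.c_[(u-K[0,2])/K[0,0]*d, -(v-K[1,2])/K[1,1]*d, -d]
    return c@R.T+np.array(P["position"])
E
python3 - <<'E'
from h import *
for n in("scene","side"):
    pic,d=vision.snapshot(n); cv2.imwrite(f"pics/{n}0.png",pic)
    P=vision.camera_params(n); print(n,{k:np.round(v,3).tolist() if not isinstance(v,(str,type(None))) else v for k,v in P.items()})
    for t in "box cup mill whistle lid vent board mug dish spatula".split():
        r=tip_of(n,t); c=cut_out(n,t)
        s=""
        if c:
            w=world(n,d,c[0]["region"]); 
            if len(w): s=f'{c[0]["p"]:.2f} n{len(w)} med {np.round(np.median(w,0),3)} lo {np.round(np.percentile(w,2,0),3)} hi {np.round(np.percentile(w,98,0),3)}'
        print(t,[(round(x["p"],2),np.round(x["at"],3).tolist()) for x in r[:2]],s)
print(robot.get_state())
E
```

```text
pics
scene {'intrinsics': [[467.492, 0.0, 271.938], [0.0, 467.492, 211.029], [0.0, 0.0, 1.0]], 'position': [1.446, -0.323, 0.742], 'rotation': [0.735, 0.362, 0.257, 0.513]}
box [(0.69, [0.537, 0.316, -0.002]), (0.69, [0.542, 0.326, 0.005])] 0.72 n760 med [0.556 0.316 0.075] lo [0.513 0.297 0.01 ] hi [0.574 0.356 0.1  ]
cup [(0.66, [0.541, 0.328, 0.004])] 0.70 n752 med [0.555 0.316 0.075] lo [0.513 0.297 0.01 ] hi [0.574 0.356 0.1  ]
mill [(0.81, [0.468, 0.316, 0.009]), (0.47, [0.539, 0.317, -0.001])] 0.67 n775 med [0.485 0.302 0.081] lo [0.46  0.287 0.011] hi [0.497 0.327 0.142]
whistle [(0.67, [0.607, 0.311, 0.002])] 0.53 n349 med [0.616 0.307 0.04 ] lo [0.571 0.296 0.004] hi [0.626 0.337 0.072]
lid [(0.7, [0.522, -0.015, -0.004])] 0.70 n2985 med [ 0.543 -0.023  0.016] lo [ 0.416 -0.103  0.003] hi [0.643 0.065 0.026]
vent [(0.58, [0.527, -0.016, 0.021])] 0.89 n3007 med [ 0.542 -0.023  0.016] lo [ 0.413 -0.103  0.001] hi [0.643 0.064 0.026]
board [(0.84, [0.524, -0.319, 0.001]), (0.2, [0.751, -0.251, 0.002])] 0.83 n4675 med [ 0.544 -0.324  0.017] lo [ 0.41  -0.403  0.007] hi [ 0.641 
[... 1844 characters left out ...]
3 0.02 ]
{'time_s': 2.1, 'q': array([-1.43180866e+00,  2.58596785e-01,  1.53502364e+00, -1.60480679e-05,
        1.34805086e+00, -2.02809118e-01]), 'dq': array([ 0.00016528, -0.00083336,  0.00077624,  0.00105909,  0.00052574,
       -0.00208575]), 'joint_efforts': array([ 3.26957306e-04, -4.37188268e+01, -2.84304947e+01,  7.20960042e-02,
        3.13486357e-02, -3.90853728e-06]), 'eef_pos': array([ 0.18435732, -0.51815319,  0.21864497]), 'tcp_rot': array([-3.95472196e-05,  9.85432075e-01,  1.70069469e-01, -6.56730465e-06]), 'force': array([ 0.45828991, -0.37166625,  0.55007113]), 'moment': array([-0.02336097, -0.02274993, -0.00382936]), 'gripper_force': 0.0, 'grip_width': 0.0927752293300775}
```

```bash
cat >> h.py <<'E'
def down(psi=0.): return [0,np.cos(psi/2),np.sin(psi/2),0]
def look(tag,things):
    P=vision.camera_params("wrist"); pic,d=vision.snapshot("wrist"); cv2.imwrite(f"pics/{tag}.png",pic)
    out={}
    for t in things:
        r=tip_of("wrist",t); c=cut_out("wrist",t); s=""
        if c:
            w=world("wrist",d,c[0]["region"],P); out[t]=w
            if len(w)>20:
                z=np.percentile(w[:,2],97); top=w[w[:,2]>z-0.006][:,:2].astype(np.float32)
                (cx,cy),rad=cv2.minEnclosingCircle(top)
                mr=cv2.minAreaRect(w[:,:2].astype(np.float32))
                s=f'p{c[0]["p"]:.2f} n{len(w)} top {z:.3f} circ {cx:.4f} {cy:.4f} r{rad:.4f} rect {np.round(mr[0],3)} {np.round(mr[1],3)} {mr[2]:.1f}'
        print(t,[(round(x["p"],2),np.round(x["at"],4).tolist()) for x in r[:1]],s)
    return out
E
python3 - <<'E'
from h import *
robot.reach([0.50,0.31,0.40],down())
print(robot.get_state()["q"],vision.camera_params("wrist")["position"])
look("w1",["box","mill","cup","whistle"])
robot.reach([0.44,0.30,0.40],down())
look("w2",["box","mill","cup","whistle"])
for p in [(.47,.315,.07),(.54,.325,.04),(.604,.313,.02),(.524,-.015,.037),(.47,-.317,.08),(.575,-.317,.08)]:
  print(p,[None if (q:=kin.solve_ik(list(p),down(a))) is None else np.round(q,2) for a in(0,np.pi)])
print(robot.get_state()["time_s"])
a=[cv2.imread(f"pics/{n}.png") for n in("scene0","side0","w1","w2")]
cv2.imwrite("pics/m1.png",cv2.resize(np.vstack([np.hstack(a[:2]),np.hstack(a[2:])]),(800,600)))
E
```

```text
[ 3.64288646e-01  2.82448784e-01  1.07415248e+00 -2.27195959e-04
  1.78533481e+00  1.93617066e+00] [0.56917596 0.30914962 0.56695907]
box [(0.93, [0.5416, 0.3149, -0.0005])] p0.96 n12399 top 0.047 circ 0.5430 0.3189 r0.1527 rect [0.54  0.319] [0.285 0.186] 0.9
mill [(0.86, [0.4683, 0.3146, 0.0037])] p0.63 n1225 top 0.144 circ 0.4690 0.3156 r0.0214 rect [0.471 0.316] [0.054 0.053] 46.2
cup [(0.79, [0.5446, 0.3292, 0.0082])] p0.64 n1361 top 0.102 circ 0.5431 0.3294 r0.0318 rect [0.543 0.333] [0.067 0.071] 29.3
whistle [(0.97, [0.608, 0.3195, 0.0047])] p0.76 n331 top 0.074 circ 0.6070 0.3162 r0.0129 rect [0.606 0.315] [0.032 0.03 ] 4.2
box [(0.93, [0.5431, 0.3189, 0.0032])] p0.56 n13679 top 0.047 circ 0.5423 0.3171 r0.1533 rect [0.546 0.319] [0.283 0.188] 0.4
mill [(0.64, [0.4673, 0.3158, 0.0077])] p0.59 n1113 top 0.145 circ 0.4682 0.3160 r0.0206 rect [0.465 0.324] [0.053 0.073] 37.0
cup [(0.7, [0.5452, 0.3283, 0.0062])] p0.66 n1481 top 0.102 circ 0.5430 0.3292 r0.0318 rect [0.549 0.337] [0.077 0.071] 26.1
whistle [(0.62, [0.608, 0.3189, 0.0049])] p0.84 n495 top 0.074 circ 0.6070 0.3162 r0.0130 rect [0.603 0.315] [0.03  0.036] 11.0
(0.47, 0.315, 0.07) [array([ 0.39,  0.43,  1.69, -0.  ,  1.03,  1.96]), array([ 0.39,  0.43,  1.69, -0.  ,  1.03, -1.18])]
(0.54, 0.325, 0.04) [array([ 0.37,  0.56,  1.54, -0.  ,  1.04,  1.94]), array([ 0.37,  0.56,  1.54, -0.  ,  1.04, -1.21])]
(0.604, 0.313, 0.02) [array([ 0.31,  0.66,  1.41, -0.  ,  1.07,  1.89]), array([ 0.31,  0.66,  1.41, -0.  ,  1.07, -1.26])]
(0.524, -0.015, 0.037) [array([-0.24,  0.41,  1.82, -0.  ,  0.91,  1.33]), array([-0.24,  0.41,  1.82, -0.  ,  0.91, -1.81])]
(0.47, -0.317, 0.08) [array([-0.79,  0.42,  1.67, -0.  ,  1.05,  0.78]), array([-0.79,  0.42,  1.67, -0.  ,  1.05, -2.36])]
(0.575, -0.317, 0.08) [array([-0.67,  0.56,  1.43, -0.  ,  1.15,  0.9 ]), array([-0.67,  0.56,  1.43, -0.  ,  1.15, -2.24])]
6.5167
```

View pics/m1.png

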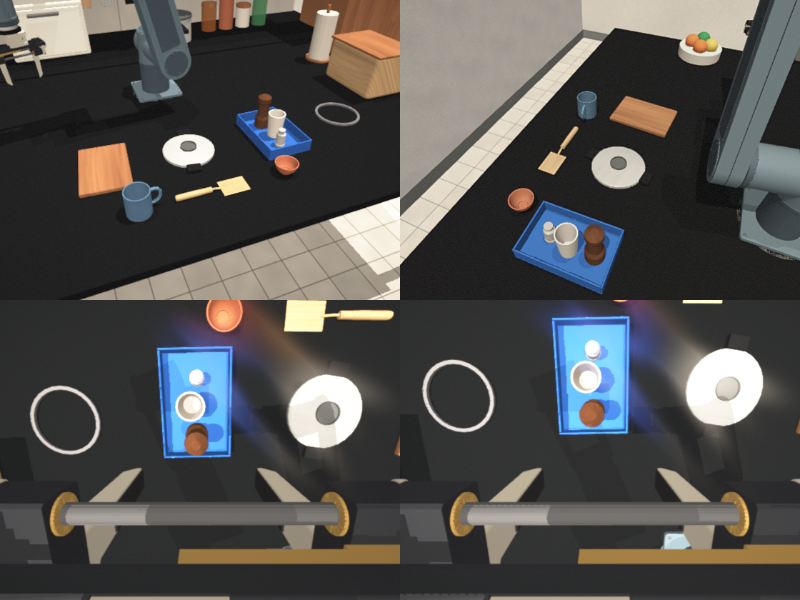

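Panel: box at left/centre with mill (front), cup, whistle in line; lid to its right, and nothing crowds the grasp; network positions agree with the two wrist views (mill top 0.144, cup 0.102, whistle 0.074). Moving the mill first.

```bash
cat >> h.py <<'E'
HI=0.26
def pick(x,y,z,f=25,hi=HI):
    robot.reach([x,y,max(hi,0.2)],down()); robot.servo_line([x,y,z],rate=0.15)
    hand.close_gripper(squeeze=f); s=robot.get_state(); print("grip",s["grip_width"],s["gripper_force"],s["time_s"])
    robot.servo_line([x,y,hi],rate=0.15)
    s=robot.get_state(); print("lift",s["grip_width"],s["gripper_force"],np.round(s["force"],2))
def place(x,y,z,hi=HI):
    robot.reach([x,y,hi],down()); robot.servo_line([x,y,z+0.03],rate=0.2); robot.servo_line([x,y,z+0.001],rate=0.06)
    print("low",np.round(robot.get_state()["force"],2),np.round(robot.get_state()["eef_pos"],4))
    hand.gripper_open(); robot.servo_line([x,y,hi],rate=0.2); print("t",robot.get_state()["time_s"])
MILL=(.4688,.3158,.066); CUP=(.5430,.3293,.052); WH=(.6070,.3162,.021)
BM=(.473,-.317,.066+.013); BC=(.575,-.317,.052+.013)
E
python3 - <<'E'
from h import *
pick(*MILL); place(*BM)
robot.reach([.45,-.317,.38],down()); look("w3",["board","mill"])
E
```

```text
grip 0.050829225896882727 24.99603188945912 9.3417
lift 0.05094087290415105 25.013971760636196 [-0.12  0.19 -2.54]
low [ 0.22 -0.57 -3.03] [ 0.4728 -0.3169  0.0795]
t 16.475
board [(0.63, [0.5225, -0.3194, 0.0036])] p0.67 n12768 top 0.021 circ 0.5212 -0.3180 r0.1427 rect [ 0.519 -0.319] [0.173 0.245] 85.7
mill [(0.64, [0.4696, -0.3181, 0.0207])] p0.59 n1323 top 0.158 circ 0.4724 -0.3168 r0.0203 rect [ 0.466 -0.322] [0.072 0.057] 12.9
```

View pics/w3.png

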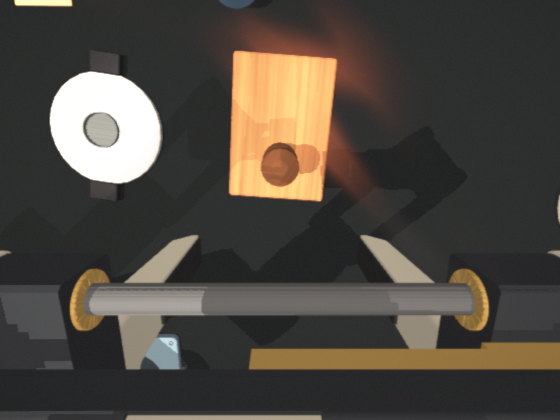

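The picture shows the mill upright on the board (pixel ~280,165), with plenty of room in front (280,100) for the cup. Next the cup.

```bash
python3 - <<'E'
from h import *
pick(*CUP); place(*BC)
robot.reach([.45,-.317,.38],down()); look("w4",["board","mill","cup"])
robot.reach([.45,-.015,.30],down()); look("w5",["lid","vent"])
robot.reach([.42,-.01,.36],down()); look("w6",["lid","vent"])
robot.reach([.52,.31,.36],down()); look("w7",["box","whistle"])
print(robot.get_state()["time_s"])
a=[cv2.imread(f"pics/{n}.png") for n in("w4","w5","w6","w7")]
cv2.imwrite("pics/m2.png",cv2.resize(np.vstack([np.hstack(a[:2]),np.hstack(a[2:])]),(800,600)))
E
```

```text
grip 0.06384914242161134 25.00017669517547 21.775
lift 0.06357441031536157 24.999747559195384 [-0.35  0.97 -2.11]
low [-0.1   0.12 -2.69] [ 0.5748 -0.3169  0.0656]
t 29.025
board [(0.87, [0.523, -0.3203, 0.0025])] p0.64 n11010 top 0.021 circ 0.5215 -0.3182 r0.1426 rect [ 0.521 -0.318] [0.177 0.247] 85.0
mill [(0.89, [0.4715, -0.3191, 0.0186])] p0.67 n1381 top 0.158 circ 0.4730 -0.3170 r0.0204 rect [ 0.465 -0.317] [0.073 0.066] 19.5
cup [(0.91, [0.5775, -0.3157, 0.0196])] p0.83 n1742 top 0.115 circ 0.5750 -0.3166 r0.0317 rect [ 0.576 -0.312] [0.073 0.06 ] 83.8
lid [(0.89, [0.521, -0.0185, -0.0008])] p0.75 n14770 top 0.024 circ 0.5215 -0.0141 r0.1238 rect [ 0.523 -0.014] [0.194 0.222] 43.2
vent [(0.6, [0.5227, -0.0162, 0.022])] p0.71 n14686 top 0.024 circ 0.5224 -0.0112 r0.1237 rect [ 0.523 -0.015] [0.213 0.195] 31.8
lid [(0.82, [0.5215, -0.0148, 0.001])] p0.78 n11879 top 0.024 circ 0.5221 -0.0128 r0.1234 rect [ 0.523 -0.011] [0.192 0.221] 41.9
vent [(0.82, [0.5247, -0.0163, 0.0207])] p0.61 n11911 top 0.024 circ 0.5221 -0.0128 r0.1234 rect [ 0.522 -0.015] [0.189 0.221] 43.0
box [(0.56, [0.538, 0.3188, 0.0009])] p0.87 n16936 top 0.046 circ 0.5431 0.3184 r0.1532 rect [0.537 0.318] [0.285 0.189] 1.0
whistle [(0.72, [0.6076, 0.3175, 0.0036])] p0.58 n418 top 0.073 circ 0.6069 0.3161 r0.0129 rect [0.607 0.315] [0.034 0.034] 0.3
33.6833
```

View pics/m2.png

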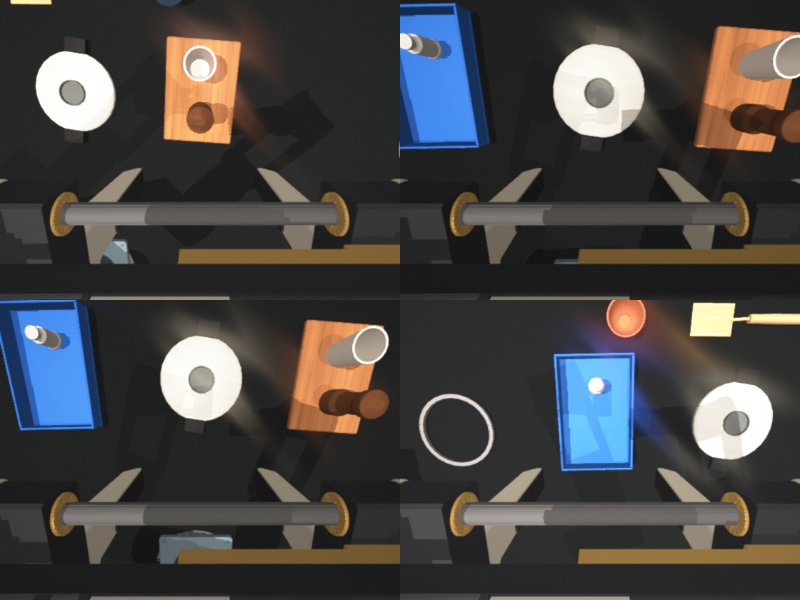

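Cup and mill both stand on the board; whistle alone in the box (pixel 597,386); collar is the dark disc in the lid (600,92 in the upper right view). I'll fit that disc in two views for the vent centre.

```bash
python3 - <<'E'
from h import *
from scipy.spatial.transform import Rotation as Ro
P=vision.camera_params("wrist"); s=robot.get_state(); off=np.array(P["position"])-s["eef_pos"]
R=np.array(P["rotation"]); R=R if R.shape==(3,3) else Ro.from_quat(np.roll(R,-1)).as_matrix(); K=np.array(P["intrinsics"])
for n,tcp,c0 in (("w5",[.45,-.015,.30],(280,130)),("w6",[.42,-.01,.36],(282,112))):
    g=cv2.cvtColor(cv2.imread(f"pics/{n}.png"),cv2.COLOR_BGR2GRAY)
    m=(g<190).astype(np.uint8); 
    nl,lab,st,cen=cv2.connectedComponentsWithStats(m,connectivity=4); l=lab[c0[1],c0[0]]
    cnt=max(cv2.findContours((lab==l).astype(np.uint8),0,2)[0],key=cv2.contourArea); cnt=cv2.convexHull(cnt)
    e=cv2.fitEllipse(cnt); print(n,e,st[l])
    r=R@np.array([(e[0][0]-K[0,2])/K[0,0],-(e[0][1]-K[1,2])/K[1,1],-1]); o=np.array(tcp)+off
    for z in(.022,.028): print(z,o+r*(z-o[2])/r[2])
E
```

```text
w5 ((278.46240234375, 129.77894592285156), (41.90538787841797, 42.868228912353516), 144.4261016845703) [ 258  109   42   43 1419]
0.022 [ 0.52136723 -0.01466098  0.022     ]
0.028 [ 0.52132984 -0.0146693   0.028     ]
w6 ((281.5445556640625, 111.2537612915039), (36.15324401855469, 38.721519470214844), 172.6823272705078) [ 264   92   36   39 1107]
0.022 [ 0.52069711 -0.01462943  0.022     ]
0.028 [ 0.52031587 -0.01457776  0.028     ]
```

```bash
python3 - <<'E'
from h import *
pick(*WH); place(.522,-.0149,WH[2]+.017)
robot.reach([.45,-.015,.30],down()); look("w8",["whistle","vent","cup","mill"])
pic,d=vision.snapshot("scene"); c=cut_out("scene","whistle"); w=world("scene",d,c[0]["region"]); print(np.percentile(w,[2,98],axis=0).round(3), [np.round(x["at"],4) for x in tip_of("scene","whistle")])
print(robot.get_state()["time_s"])
a=cv2.imread("pics/w8.png")[40:240,160:400]; b=pic[150:300,180:360]
cv2.imwrite("pics/m3.png",np.hstack([cv2.resize(a,(400,400)),cv2.resize(b,(400,400))]))
E
```

```text
grip 0.0334874657123701 24.999879465904087 36.975
lift 0.033266608840421166 25.00002078479156 [ 0.42 -0.52 -1.43]
low [ 0.5   0.88 -0.38] [ 0.5217 -0.0149  0.0385]
t 44.075
whistle [(0.92, [0.5214, -0.015, 0.0203])] p0.69 n14301 top 0.024 circ 0.5226 -0.0141 r0.1246 rect [ 0.521 -0.013] [0.192 0.224] 42.3
vent [(0.92, [0.5227, -0.0153, 0.0211])] p0.65 n14084 top 0.024 circ 0.5232 -0.0107 r0.1242 rect [ 0.521 -0.014] [0.221 0.19 ] 29.6
cup [(0.7, [0.5778, -0.3185, 0.0213])] p0.65 n4021 top 0.114 circ 0.5749 -0.3154 r0.0319 rect [ 0.575 -0.354] [0.085 0.137] 16.8
mill [(0.83, [0.4701, -0.3152, 0.0197])] p0.78 n3882 top 0.155 circ 0.4714 -0.3118 r0.0236 rect [ 0.464 -0.355] [0.136 0.068] 82.7
[[ 0.435 -0.033  0.016]
 [ 0.54   0.001  0.088]] [array([ 0.5195, -0.0203,  0.0194])]
45.1
```

View pics/m3.png

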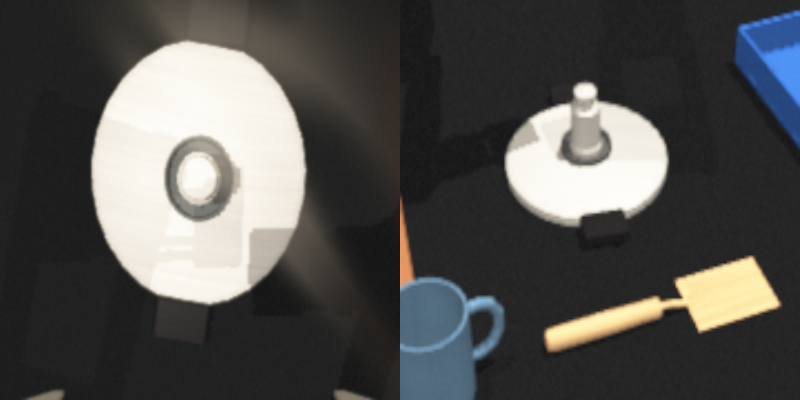

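The whistle stands upright and centred in the collar (left view 200,178). Returning the cup and then the mill.

```bash
python3 - <<'E'
from h import *
pick(*BC); place(*CUP)
pick(*BM); place(*MILL)
robot.reach([.45,.31,.40],down()); look("w9",["mill","cup"])
robot.reach([.45,-.015,.30],down()); look("w10",["whistle"])
pic,d=vision.snapshot("scene")
cv2.imwrite("pics/m4.png",np.hstack([cv2.resize(cv2.imread("pics/w9.png"),(400,300)),cv2.resize(pic,(400,300))]))
for t in("mug","dish","spatula"): print(t,[np.round(x["at"],3) for x in tip_of("scene",t)[:1]])
print(robot.get_state()["time_s"])
E
```

```text
grip 0.06375451535785533 25.000227713026106 48.3917
lift 0.06331345411218882 24.999793612514623 [ 0.13  0.03 -2.  ]
low [-0.41 -0.68 -1.42] [0.5427 0.3292 0.0524]
t 55.6917
grip 0.051061220602198934 24.994552256539464 60.1167
lift 0.051255164044750376 25.012743026018143 [ 0.35 -0.69 -2.81]
low [-0.09  1.34 -2.46] [0.4686 0.3158 0.0665]
t 67.2917
mill [] p0.93 n1147 top 0.145 circ 0.4682 0.3156 r0.0207 rect [0.463 0.311] [0.071 0.056] 46.0
cup [(0.91, [0.548, 0.3286, 0.0048])] p0.93 n1447 top 0.102 circ 0.5429 0.3300 r0.0318 rect [0.544 0.329] [0.062 0.067] 55.5
whistle [(0.71, [0.5225, -0.0108, 0.022])] 
mug [array([ 0.748, -0.251,  0.002])]
dish [array([ 0.743,  0.252, -0.003])]
spatula [array([ 0.746, -0.019,  0.002])]
69.8
```

View pics/m4.png

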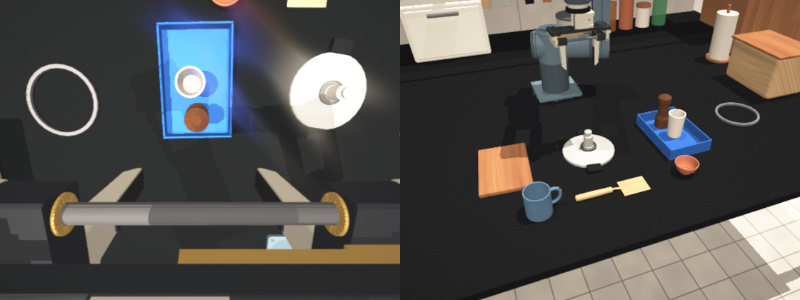

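The cup (190,82) and mill (197,118) stand upright in the box within about 1 mm of where they started. The whistle stands in the collar, and the mug, dish and spatula have not moved.

```bash
python3 -c "
from h import *
print(order.finish_job())"
```

```text
the job is handed in; nothing more can be done
None
```

The job is handed in at about 70 s: the whistle stands upright in the lid's vent collar, and the cup and mill are back in the box within about 1 mm of their starting spots; the mug, dish and spatula did not move, and no verdict came back.

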